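# Load the sprung flange magazine

### The arm

A 6-joint arm with a two-finger parallel gripper is mounted at the origin on the work surface. World frame = base frame: x ahead of the robot, y to its left, z up, the work surface at z = 0. Lengths are in m, angles in rad, forces in N, time in s.
With the tool pointing down it reaches from about 0.275 to 0.75 m from the base axis. Payload 10.2 kg.
Tool frame: the origin (TCP) lies midway between the tips of the shut fingers; the grasp point (between the pads) lies r.pinch_z behind it (r.pinch_z is the distance from the TCP to the grasp point, in m); z points along the fingers, y is the line along which they close (so a half turn about z gives the same grasp; the last joint's range is limited). The gripper opens to 88 mm and grips with 3 to 60 N. Pads are 18 mm wide; open, the fingers measure 123 mm over their backs; the gripper's body (75 mm by 187 mm) begins 45 mm behind the grasp point.
Start: joints at [-1.531, 0.313, 1.498, -0, 1.331, -0.223], TCP at [0.136, -0.507, 0.239] pointing down, gripper open.
Joint ranges: [-2.94, 2.94], [-0.97, 2.17], [0.19, 2.56], [-1.23, 4.37], [0.02, 3.11], [-2.88, 2.88]. Speed limits (rad/s): [2.39, 2.39, 3.01, 3.14, 3.14, 3.14].

### API

Orientations are given as a unit quaternion [x, y, z, w].
In Python, from plant import r gives the robot as it stands.
- The arm moves only by the shell command python3 -m handwheel 'ROWS'. ROWS is JSON, a list of rows, each an object of numbers: "tx", "ty", "tz": the shift along the tool's x, y, z in cm; "rx", "ry", "rz": the turn, a rotation vector about the tool's x, y, z in degrees; "jaw": the closure, from 0 (fully open) to 1 (shut). In form: [{"tx": .., "ty": .., "tz": .., "rx": .., "ry": .., "rz": .., "jaw": ..}, ...]. A call has exactly 8 rows; each row shifts and turns the commanded pose from where the row before left it, along the tool's axes as they then stand; what a row does not reach is not made up. A row lasts 1/12 s, in which the tool goes at most 41.7 mm and 7.16 degrees, less where a joint would pass 70% of its speed; a pose out of reach is approached as far as the arm can. A call is refused whole if a number of a shift passes 4.17 or a number of a turn 7.16, either way. A call with a gripper value outside its range is refused whole. The fingers move at their own pace and stop on an object; the grip force is fixed at half the most. Time passes only in rows, so rows that do not move let the fingers close, or fill a call up. It gives the time, the measured TCP pose, the force, the opening and the grip force at its end, in the units of the state.
- r.read_state(): the state, without advancing time (a new reading comes with each control period).
- r.capture(name): name is "scene" or "top" or "wrist"; returns the picture (420x560x3 uint8, blue, green, red); there is no depth.
- r.calibration(name): a dict with "mtx" (3x3 intrinsics, pixels), "R" (3x3) and "t" (3): a world point X has camera coordinates R X + t. Camera axes: x right, y down, z forward; pixel columns grow to the right and rows downward; lengths in m; the calibration is good to about 2 mm. A picture is of the moment at which its call begins: read the wrist's pose just before it. calibration takes no time and is no camera call; for the wrist camera it gives the pose at the moment of the call.
- r.hand_in(): hands the job in; it is judged then, once.
The state is a dict: "clock": time; "joint_positions": joint angles; "joint_velocities": joint speeds; "joint_efforts": joint torques, N m; "position": TCP position; "eef_rot": TCP orientation; "contact_force": force on the tool from outside, world axes, zero at the start; "torque": the same for the moment, N m; "opening": opening from 0.0 (shut) to 1.0 (fully open); "finger_force": force on a finger pad.
Only numpy, scipy, OpenCV 4.12 (cv2) and the standard library are available. Lean on these libraries where they do the work, as an engineer would, in place of code of your own. Each camera call takes 0.05 s, during which the arm holds its last target. There are 200 camera calls.

### The job

Put both large round pipe flanges, neck up, one on top of the other into the spring-loaded magazine (the blue stand with the ring of steel guide rods): push each one down onto the sprung platform, past the two steel catches, until the catches snap back over its disc, then let go. At the end both must be held down below the catches, one resting on the other.

Things in the scene. Friction and masses are not known exactly. Their poses are not given: they have to be found in the camera images.
- flange_a: One large round pipe flange, dull grey steel, lying neck up: disc 80 mm across, 8 mm thick, with a round neck 32 mm across on its middle; 32 mm high in all (neck: the top 24 mm); about 0.3 kg. The two are alike; a smaller round flange (58 mm across), a square one (72 mm) and other fittings lie about too. Origin: centre of the underside; z up the neck.
- flange_b: The other large round pipe flange, dull grey steel, lying neck up: disc 80 mm across, 8 mm thick, with a round neck 32 mm across on its middle; 32 mm high in all (neck: the top 24 mm); about 0.3 kg. The two are alike; a smaller round flange (58 mm across), a square one (72 mm) and other fittings lie about too. Origin: centre of the underside; z up the neck.
- magazine: Fixed blue stand: a 99 mm wide round well between eight rods, flared tops 137 mm up. Two flat spring catches point inward at its -x and +x ends (the base is longer that way), tips 26 mm from the axis, undersides 104 mm up; they swing down only, and snap back once a disc's top face is pushed below 71 mm. Fingers beside the neck must keep to the open +y and -y sides. Origin: well axis at bench height; z up.
- platform (a joint): Sinking (m) of the sprung round platform in the well: 0 empty (top 101 mm above the bench), 0.083 at its stop; about 0.005 with one flange caught (disc top 104 mm up), 0.037 with two. The spring gives 7 to 14 N; a push takes 6 to 15 N in all. Let go too early, a flange rides back up. Before the push the first underside rests 108 mm up on the catches, the second 128 mm up on the first neck.
There are look-alikes about, which are no part of the job. What is shaped like the flange_b but green is not meant.

How it is judged:
By the outcome, as a careful person would: the job done as asked, in the order asked, and still so for the second after the job is handed in, with the robot touching nothing.
It also fails if it takes over 64 s, if anything falls off the work surface, if the arm or the gripper's body presses on something with over 40 N, if the wrist force passes 120 N, or if a joint passes its speed limit or range.

## Working session

There is one attempt and no reset: what is moved stays moved. The work goes in short steps, Python scripts to look and compute and a shell command to move; the robot and the scene stay as the last step left them, time stands still between calls to the robot, and variables do not carry over. Pictures are saved under pics/ and viewed, at most 10 in all, crops included, and the job is handed in when it is done.

```bash
ls; mkdir -p pics; python3 - <<'E'
from plant import r
import cv2,numpy as np
for n in("scene","top"):
    cv2.imwrite(f"pics/{n}0.png",r.capture(n)); c=r.calibration(n); np.savez(f"{n}.npz",**c); print(n,c)
s=r.read_state();print({k:np.round(v,3) for k,v in s.items()},r.pinch_z)
E
```

```text
pics
scene {'mtx': array([[517.12746412,   0.        , 280.12030022],
       [  0.        , 517.12746412, 208.57237927],
       [  0.        ,   0.        ,   1.        ]]), 'R': array([[-0.09779547,  0.99511074,  0.01380809],
       [ 0.65016803,  0.07438805, -0.75614017],
       [-0.75347036, -0.06496951, -0.654264  ]]), 't': array([ 0.04281908, -0.23742123,  1.48587288])}
top {'mtx': array([[400.63972307,   0.        , 283.4656066 ],
       [  0.        , 400.63972307, 211.73728568],
       [  0.        ,   0.        ,   1.        ]]), 'R': array([[ 0.02161646, -0.99955574, -0.02051946],
       [-0.99824018, -0.0204453 , -0.05566444],
       [ 0.05522018,  0.02168662, -0.99823866]]), 't': array([0.00252191, 0.48969934, 0.74071285])}
{'clock': np.float64(0.1), 'joint_positions': array([-1.531,  0.313,  1.498, -0.   ,  1.331, -0.223]), 'joint_velocities': array([ 0.   , -0.002, -0.002, -0.002, -0.   , -0.   ]), 'joint_efforts': array([ 4.0000e-03, -4.0281e+01, -2.5265e+01,  7.0000e-02,  3.4000e-02,
       -0.0000e+00]), 'position': array([ 0.136, -0.507,  0.238]), 'eef_rot': array([ 0.991,  0.131,  0.   , -0.001]), 'contact_force': array([-0.054,  0.522,  0.502]), 'torque': array([-0.019,  0.029, -0.016]), 'finger_force': np.float64(0.0), 'opening': np.float64(0.998)} 0.0187
```

View pics/top0.png

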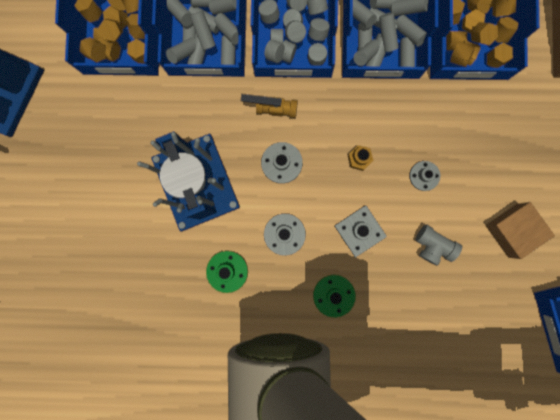

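View pics/scene0.png

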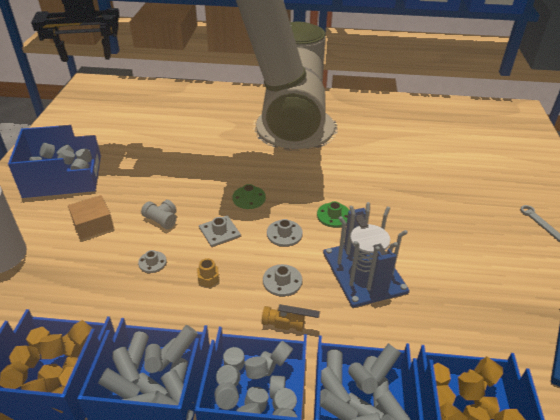

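Top view: the large grey round flanges are at (281,162) and (285,234). The magazine's white platform is at (182,175), with dark catches near (172,150) and (192,198). Look-alikes: green flanges at (227,271) and (334,296), the square flange at (360,231), the small round flange at (425,175) and the tee at (437,244). I choose the two 80 mm grey round ones, then check them by size and in a crop.

```bash
cat > h.py <<'E'
import cv2,numpy as np
def cast(c,uv,z):
    uv=np.atleast_2d(np.float64(uv)); d=np.c_[(uv-c["mtx"][:2,2])/c["mtx"][0,0],np.ones(len(uv))]@c["R"]
    o=-c["R"].T@c["t"]; return o+d*((z-o[2])/d[:,2])[:,None]
def proj(c,X):
    p=(np.atleast_2d(X)@c["R"].T+c["t"])@c["mtx"].T; return p[:,:2]/p[:,2:]
E
python3 - <<'E'
from h import *
for n,pts in(("top",{"A":(281,162),"B":(285,234),"plat":(182,175),"small":(425,175)}),("scene",{"A":(283,280),"B":(285,233),"plat":(369,238)})):
    im=cv2.imread(f"pics/{n}0.png"); c=np.load(n+".npz"); hsv=cv2.cvtColor(im,cv2.COLOR_BGR2HSV)
    m=((hsv[...,1]<60)&(hsv[...,2]>90)).astype(np.uint8)
    for k,p in pts.items():
        mm=m
        if k=="plat": mm=((hsv[...,1]<40)&(hsv[...,2]>190)).astype(np.uint8)
        cs,_=cv2.findContours(mm,cv2.RETR_EXTERNAL,cv2.CHAIN_APPROX_NONE)
        d=[cv2.pointPolygonTest(q,p,True) if len(q)>15 else -1e3 for q in cs]; q=cs[int(np.argmax(d))]
        z=.101 if k=="plat" else .004 if 0 else .008
        w=cast(c,cv2.convexHull(q)[:,0],z)[:,:2].astype(np.float32)
        e=cv2.fitEllipse(cast(c,q[:,0],z)[:,:2].astype(np.float32)); ce,rr=cv2.minEnclosingCircle(w)
        print(n,k,len(q),"ell",np.round(e[0],4),np.round(e[1],4),"circ",np.round(ce,4),round(rr*2,4))
im=cv2.imread("pics/top0.png"); a=cv2.resize(im[120:245,130:320],None,fx=4,fy=4,interpolation=2)
cv2.imwrite("pics/crop1.png",a)
E
```

```text
top A 114 ell [0.5844 0.0191] [0.0762 0.0768] circ [0.5845 0.019 ] 0.0786
top B 115 ell [0.4477 0.0107] [0.0763 0.0766] circ [0.4478 0.0106] 0.0783
top plat 22 ell [0.5169 0.1909] [0.0037 0.0164] circ [0.5167 0.1904] 0.0189
top small 83 ell [ 0.5645 -0.2526] [0.0546 0.0554] circ [ 0.5646 -0.2526] 0.057
scene A 98 ell [0.5899 0.0187] [0.0767 0.0799] circ [0.5902 0.0193] 0.0821
scene B 86 ell [0.4527 0.0102] [0.0758 0.0817] circ [0.4521 0.0089] 0.0852
scene plat 104 ell [0.545  0.1832] [0.0629 0.0708] circ [0.5459 0.183 ] 0.0732
```

View pics/crop1.png

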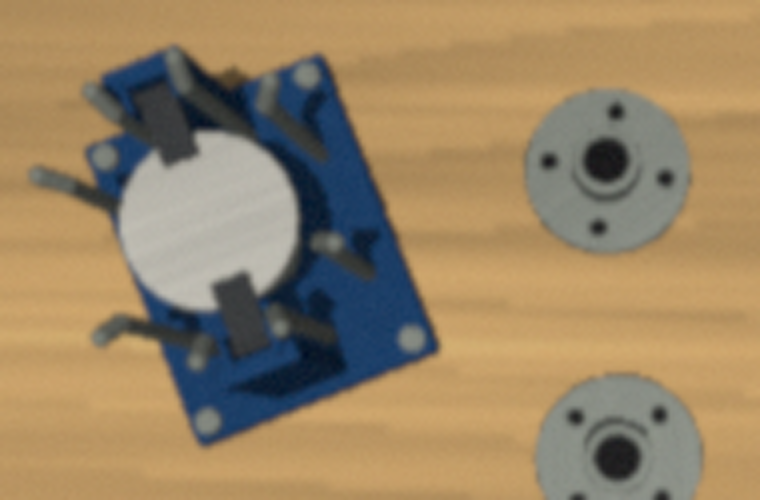

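```bash
cat >> h.py <<'E'
from scipy.spatial.transform import Rotation as Ro
def need(s,target):
    "tool-frame shift in cm from TCP to target"
    return np.round(Ro.from_quat(s["eef_rot"]).inv().apply(np.array(target)-s["position"])*100,2)
E
python3 - <<'E'
from h import *
from plant import r
c=np.load("top.npz"); px=lambda *p:np.array(p)/4.+[130,120]-.375
tips=cast(c,px((180,160),(232,278)),.106); b=px((103,157),(307,75),(411,338),(207,420))
print("tips",tips,tips.mean(0),np.linalg.norm(tips[0]-tips[1]))
for z in(.01,.02):
    w=cast(c,b,z); print("base",w.mean(0),np.degrees([np.arctan2(*(w[i]-w[j])[1::-1]) for i,j in((0,3),(1,2))]),np.linalg.norm(w[0]-w[1]),np.linalg.norm(w[0]-w[3]))
im=cv2.imread("pics/top0.png").astype(int); 
m=((im.min(2)>150)).astype(np.uint8); cs,_=cv2.findContours(m,0,1)
for q in cs:
    if cv2.pointPolygonTest(q,(182,175),False)>=0:
        h=cast(c,cv2.convexHull(q)[:,0],.101)[:,:2].astype(np.float32); print("plat",cv2.fitEllipse(h),cv2.minEnclosingCircle(h))
s=r.read_state(); Rm=Ro.from_quat(s["eef_rot"]).as_matrix(); print(Rm.round(3)); print("to A above",need(s,[.586,.019,.15]))
E
```

```text
tips [[0.56802721 0.19486274 0.106     ]
 [0.51887132 0.17126171 0.106     ]] [0.54344927 0.18306222 0.106     ] 0.054528072577342525
base [0.54436818 0.18531765 0.01      ] [23.62456006 23.15863764] 0.10545045345783524 0.13644038807314526
base [0.5430931  0.18282203 0.02      ] [23.62456006 23.15863764] 0.1040569311277906 0.13463733534776354
plat ((0.5431920289993286, 0.18380680680274963), (0.07205230742692947, 0.07344810664653778), 8.316404342651367) ((0.5432557463645935, 0.18385601043701172), 0.03694991394877434)
[[ 0.966  0.26  -0.   ]
 [ 0.26  -0.966  0.001]
 [ 0.    -0.001 -1.   ]]
to A above [ 57.08 -39.08   8.88]
```

```bash
python3 -m handwheel '[{"rz":-4.15},{"rz":-4.15},{"tx":2.8,"ty":-1.4},{"tx":2.8,"ty":-1.4},{"tx":2.8,"ty":-1.4},{"tx":2.8,"ty":-1.4},{"tx":2.8,"ty":-1.4},{"tx":2.8,"ty":-1.4}]'
python3 -m handwheel '[{"tx":2.8,"ty":-1.4},{"tx":2.8,"ty":-1.4},{"tx":2.8,"ty":-1.4},{"tx":2.8,"ty":-1.4},{"tx":2.8,"ty":-1.4},{"tx":2.8,"ty":-1.4},{"tx":2.8,"ty":-1.4},{"tx":2.8,"ty":-1.4}]'
python3 -m handwheel '[{"tx":2.8,"ty":-1.4},{"tx":2.8,"ty":-1.4},{"tx":2.8,"ty":-1.4},{"tx":2.8,"ty":-1.4},{"tx":2.8,"ty":-1.4},{"tx":2.8,"ty":-1.4},{"jaw":0.3},{"jaw":0.3}]'
python3 - <<'E'
from h import *
from plant import r
s=r.read_state(); c=r.calibration("wrist"); np.savez("w1.npz",**c); im=r.capture("wrist"); cv2.imwrite("pics/w1.png",im)
print("A px",proj(c,[.586,.019,.008]),"need",need(s,[.586,.019,.010]), (-c["R"].T@c["t"]).round(3))
E
```

```text
A px [[-290.39137631 -635.78430006]] need [ 57.07 -39.07  22.88] [ 0.218 -0.485  0.385]invalid input
invalid input
invalid input
```

View pics/w1.png

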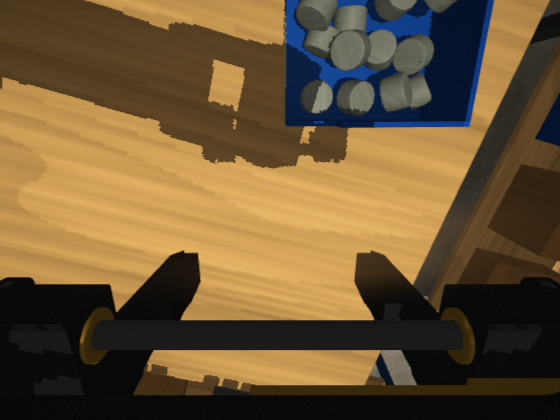

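The wrist view shows the arm still at its start, because all three moves were refused. I'll write every field in each row.

```bash
python3 -m handwheel '[{"tx":0,"ty":0,"tz":0,"rx":0,"ry":0,"rz":-4.15,"jaw":0},{"tx":0,"ty":0,"tz":0,"rx":0,"ry":0,"rz":-4.15,"jaw":0},{"tx":2.8,"ty":-1.4,"tz":0,"rx":0,"ry":0,"rz":0,"jaw":0},{"tx":2.8,"ty":-1.4,"tz":0,"rx":0,"ry":0,"rz":0,"jaw":0},{"tx":2.8,"ty":-1.4,"tz":0,"rx":0,"ry":0,"rz":0,"jaw":0},{"tx":2.8,"ty":-1.4,"tz":0,"rx":0,"ry":0,"rz":0,"jaw":0},{"tx":2.8,"ty":-1.4,"tz":0,"rx":0,"ry":0,"rz":0,"jaw":0},{"tx":2.8,"ty":-1.4,"tz":0,"rx":0,"ry":0,"rz":0,"jaw":0}]'
```

```text
clock: 0.82
position: [0.258, -0.3619, 0.2386]
eef_rot: [0.979, 0.202, -0.0, -0.0]
contact_force: [0.4, -0.3, -0.4]
opening: 1.002
finger_force: 0.0
```

```bash
python3 -m handwheel '[{"tx":2.8,"ty":-1.4,"tz":0,"rx":0,"ry":0,"rz":0,"jaw":0},{"tx":2.8,"ty":-1.4,"tz":0,"rx":0,"ry":0,"rz":0,"jaw":0},{"tx":2.8,"ty":-1.4,"tz":0,"rx":0,"ry":0,"rz":0,"jaw":0},{"tx":2.8,"ty":-1.4,"tz":0,"rx":0,"ry":0,"rz":0,"jaw":0},{"tx":2.8,"ty":-1.4,"tz":0,"rx":0,"ry":0,"rz":0,"jaw":0},{"tx":2.8,"ty":-1.4,"tz":0,"rx":0,"ry":0,"rz":0,"jaw":0},{"tx":2.8,"ty":-1.4,"tz":0,"rx":0,"ry":0,"rz":0,"jaw":0},{"tx":2.8,"ty":-1.4,"tz":0,"rx":0,"ry":0,"rz":0,"jaw":0}]'
python3 -m handwheel '[{"tx":2.8,"ty":-1.4,"tz":0,"rx":0,"ry":0,"rz":0,"jaw":0.3},{"tx":2.8,"ty":-1.4,"tz":0,"rx":0,"ry":0,"rz":0,"jaw":0.3},{"tx":2.8,"ty":-1.4,"tz":0,"rx":0,"ry":0,"rz":0,"jaw":0.3},{"tx":2.8,"ty":-1.4,"tz":0,"rx":0,"ry":0,"rz":0,"jaw":0.3},{"tx":2.8,"ty":-1.4,"tz":1,"rx":0,"ry":0,"rz":0,"jaw":0.3},{"tx":2.8,"ty":-1.4,"tz":2,"rx":0,"ry":0,"rz":0,"jaw":0.3},{"tx":2.8,"ty":-1,"tz":2,"rx":0,"ry":0,"rz":0,"jaw":0.3},{"tx":0,"ty":0,"tz":0,"rx":0,"ry":0,"rz":0,"jaw":0.3}]'
python3 - <<'E'
from h import *
from plant import r
s=r.read_state(); c=r.calibration("wrist"); np.savez("w1.npz",**c); im=r.capture("wrist"); cv2.imwrite("pics/w2.png",im)
print("A px",proj(c,[[.586,.019,.008],[.586,.019,.032]]),"need",need(s,[.586,.019,.010]))
E
```

```text
clock: 1.48
position: [0.4193, -0.1702, 0.2387]
eef_rot: [0.979, 0.202, -0.0, -0.0]
contact_force: [0.7, 0.2, -0.2]
opening: 1.001
finger_force: 0.0
clock: 2.15
position: [0.5617, -0.0042, 0.1842]
eef_rot: [0.979, 0.204, -0.003, -0.002]
contact_force: [0.3, 0.8, -1.2]
opening: 0.7
finger_force: 0.0
A px [[267.28879087 160.24825273]
 [266.43263375 164.12820459]] need [ 3.23 -1.08 17.41]
```

View pics/w2.png

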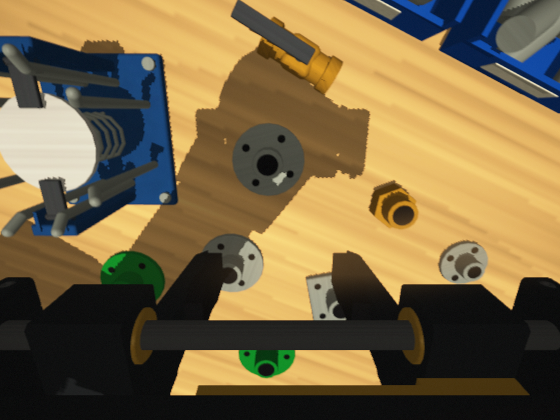

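The flange disc sits at (268,159.5) in the wrist view, and my estimate projects to (267,160), so the position holds. The magazine is at left, with catches near (25,85) and (52,200). Descending.

```bash
python3 -m handwheel '[{"tx":1.6,"ty":-0.5,"tz":1,"rx":0,"ry":0,"rz":0,"jaw":0.3},{"tx":1.6,"ty":-0.58,"tz":2,"rx":0,"ry":0,"rz":0,"jaw":0.3},{"tx":0,"ty":0,"tz":2.8,"rx":0,"ry":0,"rz":0,"jaw":0.3},{"tx":0,"ty":0,"tz":2.8,"rx":0,"ry":0,"rz":0,"jaw":0.3},{"tx":0,"ty":0,"tz":2.6,"rx":0,"ry":0,"rz":0,"jaw":0.3},{"tx":0,"ty":0,"tz":1.2,"rx":0,"ry":0,"rz":0,"jaw":0.3},{"tx":0,"ty":0,"tz":0,"rx":0,"ry":0,"rz":0,"jaw":0.3},{"tx":0,"ty":0,"tz":0,"rx":0,"ry":0,"rz":0,"jaw":0.3}]'
python3 -c "
from h import *
from plant import r
print(need(r.read_state(),[.586,.019,.012]))"
```

```text
clock: 2.87
position: [0.5867, 0.0144, 0.0659]
eef_rot: [0.979, 0.202, 0.0, 0.0]
contact_force: [0.2, -0.1, -0.3]
opening: 0.698
finger_force: 0.0
[ 0.12 -0.45  5.39]
```

```bash
python3 -m handwheel '[{"tx":0.12,"ty":-0.45,"tz":1,"rx":0,"ry":0,"rz":0,"jaw":0.3},{"tx":0,"ty":0,"tz":1.5,"rx":0,"ry":0,"rz":0,"jaw":0.3},{"tx":0,"ty":0,"tz":1.5,"rx":0,"ry":0,"rz":0,"jaw":0.3},{"tx":0,"ty":0,"tz":1,"rx":0,"ry":0,"rz":0,"jaw":0.3},{"tx":0,"ty":0,"tz":0.4,"rx":0,"ry":0,"rz":0,"jaw":0.3},{"tx":0,"ty":0,"tz":0,"rx":0,"ry":0,"rz":0,"jaw":0.5},{"tx":0,"ty":0,"tz":0,"rx":0,"ry":0,"rz":0,"jaw":0.7},{"tx":0,"ty":0,"tz":0,"rx":0,"ry":0,"rz":0,"jaw":0.9}]'
python3 -m handwheel '[{"tx":0,"ty":0,"tz":0,"rx":0,"ry":0,"rz":0,"jaw":1},{"tx":0,"ty":0,"tz":0,"rx":0,"ry":0,"rz":0,"jaw":1},{"tx":0,"ty":0,"tz":0,"rx":0,"ry":0,"rz":0,"jaw":1},{"tx":0,"ty":0,"tz":-1,"rx":0,"ry":0,"rz":0,"jaw":1},{"tx":0,"ty":0,"tz":-2,"rx":0,"ry":0,"rz":0,"jaw":1},{"tx":0,"ty":0,"tz":-2,"rx":0,"ry":0,"rz":0,"jaw":1},{"tx":0,"ty":0,"tz":0,"rx":0,"ry":0,"rz":0,"jaw":1},{"tx":0,"ty":0,"tz":0,"rx":0,"ry":0,"rz":0,"jaw":1}]'
python3 -c "
from h import *
from plant import r
print(need(r.read_state(),[.544,.1835,.22]))"
```

```text
clock: 3.53
position: [0.5862, 0.0195, 0.0117]
eef_rot: [0.979, 0.202, 0.001, 0.0]
contact_force: [0.4, -1.3, 0.6]
opening: 0.492
finger_force: 0.0
clock: 4.2
position: [0.5858, 0.0196, 0.0612]
eef_rot: [0.979, 0.202, 0.001, 0.0]
contact_force: [0.2, -0.5, -3.2]
opening: 0.354
finger_force: 30.0
[  2.68 -16.7  -15.88]
```

```bash
python3 -m handwheel '[{"tx":0,"ty":0,"tz":-2.6,"rx":0,"ry":0,"rz":0,"jaw":1},{"tx":0,"ty":0,"tz":-2.6,"rx":0,"ry":0,"rz":0,"jaw":1},{"tx":0,"ty":0,"tz":-2.6,"rx":0,"ry":0,"rz":0,"jaw":1},{"tx":0,"ty":0,"tz":-2.6,"rx":0,"ry":0,"rz":0,"jaw":1},{"tx":0.4,"ty":-2,"tz":-2.6,"rx":0,"ry":0,"rz":0,"jaw":1},{"tx":0.4,"ty":-2.4,"tz":0,"rx":0,"ry":0,"rz":0,"jaw":1},{"tx":0.4,"ty":-2.6,"tz":0,"rx":0,"ry":0,"rz":0,"jaw":1},{"tx":0.4,"ty":-2.6,"tz":0,"rx":0,"ry":0,"rz":0,"jaw":1}]'
python3 -m handwheel '[{"tx":0.4,"ty":-2.6,"tz":0,"rx":0,"ry":0,"rz":0,"jaw":1},{"tx":0.4,"ty":-2.4,"tz":0,"rx":0,"ry":0,"rz":0,"jaw":1},{"tx":0.3,"ty":-1.5,"tz":0,"rx":0,"ry":0,"rz":0,"jaw":1},{"tx":0,"ty":-0.6,"tz":0,"rx":0,"ry":0,"rz":0,"jaw":1},{"tx":0,"ty":0,"tz":0,"rx":0,"ry":0,"rz":0,"jaw":1},{"tx":0,"ty":0,"tz":0,"rx":0,"ry":0,"rz":0,"jaw":1},{"tx":0,"ty":0,"tz":0,"rx":0,"ry":0,"rz":0,"jaw":1},{"tx":0,"ty":0,"tz":0,"rx":0,"ry":0,"rz":0,"jaw":1}]'
python3 - <<'E'
from h import *
from plant import r
s=r.read_state(); print(need(s,[.544,.1835,.122]))
c=r.calibration("wrist"); im=r.capture("wrist"); cv2.imwrite("pics/w3.png",np.hstack([cv2.resize(im,(400,300)),cv2.resize(r.capture("scene")[130:330,250:517],(400,300))]))
E
```

```text
clock: 4.87
position: [0.5614, 0.1149, 0.1894]
eef_rot: [0.979, 0.202, -0.001, -0.0]
contact_force: [0.3, 0.2, -3.2]
opening: 0.352
finger_force: 30.0
clock: 5.53
position: [0.5445, 0.1826, 0.1905]
eef_rot: [0.979, 0.202, -0.0, 0.0]
contact_force: [-0.0, -0.5, -2.6]
opening: 0.356
finger_force: 30.0
[-0.   -0.1   6.85]
```

View pics/w3.png

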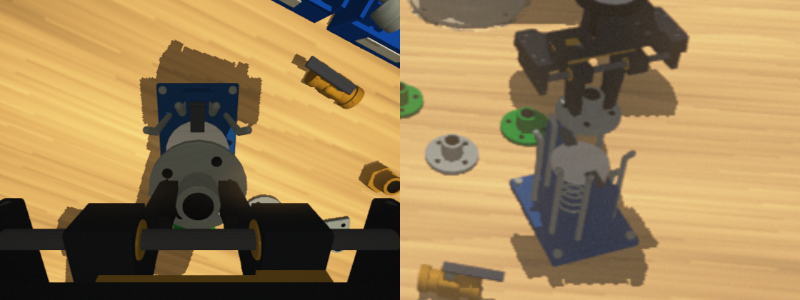

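The wrist half shows the flange centred on the magazine (catch in line at column 197). The scene half shows it held level above the rods. Lowering onto the catches.

```bash
python3 -m handwheel '[{"tx":0,"ty":-0.1,"tz":1,"rx":0,"ry":0,"rz":0,"jaw":1},{"tx":0,"ty":0,"tz":1.2,"rx":0,"ry":0,"rz":0,"jaw":1},{"tx":0,"ty":0,"tz":1.2,"rx":0,"ry":0,"rz":0,"jaw":1},{"tx":0,"ty":0,"tz":1.2,"rx":0,"ry":0,"rz":0,"jaw":1},{"tx":0,"ty":0,"tz":1.2,"rx":0,"ry":0,"rz":0,"jaw":1},{"tx":0,"ty":0,"tz":0.8,"rx":0,"ry":0,"rz":0,"jaw":1},{"tx":0,"ty":0,"tz":0.3,"rx":0,"ry":0,"rz":0,"jaw":1},{"tx":0,"ty":0,"tz":0,"rx":0,"ry":0,"rz":0,"jaw":1}]'
```

```text
clock: 6.3
position: [0.5435, 0.1844, 0.1209]
eef_rot: [0.979, 0.202, -0.001, -0.0]
contact_force: [-0.7, -0.4, -2.8]
opening: 0.356
finger_force: 30.0
```

```bash
python3 -m handwheel '[{"tx":0,"ty":0,"tz":0.15,"rx":0,"ry":0,"rz":0,"jaw":1},{"tx":0,"ty":0,"tz":0,"rx":0,"ry":0,"rz":0,"jaw":0.5},{"tx":0,"ty":0,"tz":0,"rx":0,"ry":0,"rz":0,"jaw":0.5},{"tx":0,"ty":0,"tz":0,"rx":0,"ry":0,"rz":0,"jaw":0.5},{"tx":0,"ty":0,"tz":-1,"rx":0,"ry":0,"rz":0,"jaw":0.5},{"tx":0,"ty":0,"tz":-2,"rx":0,"ry":0,"rz":0,"jaw":0.5},{"tx":0,"ty":0,"tz":-1,"rx":0,"ry":0,"rz":0,"jaw":0.5},{"tx":0,"ty":0,"tz":0,"rx":0,"ry":0,"rz":0,"jaw":1}]'
python3 -m handwheel '[{"tx":0,"ty":0,"tz":0,"rx":0,"ry":0,"rz":0,"jaw":1},{"tx":0,"ty":0,"tz":0,"rx":0,"ry":0,"rz":0,"jaw":1},{"tx":0,"ty":0,"tz":0,"rx":0,"ry":0,"rz":0,"jaw":1},{"tx":0,"ty":0,"tz":0,"rx":0,"ry":0,"rz":0,"jaw":1},{"tx":0,"ty":0,"tz":0,"rx":0,"ry":0,"rz":0,"jaw":1},{"tx":0,"ty":0,"tz":0,"rx":0,"ry":0,"rz":0,"jaw":1},{"tx":0,"ty":0,"tz":0.5,"rx":0,"ry":0,"rz":0,"jaw":1},{"tx":0,"ty":0,"tz":0.5,"rx":0,"ry":0,"rz":0,"jaw":1}]'
python3 - <<'E'
from h import *
from plant import r
s=r.read_state(); print(need(s,[.544,.1835,.142]))
im=r.capture("wrist"); cv2.imwrite("pics/w4.png",np.hstack([cv2.resize(im,(400,300)),cv2.resize(r.capture("scene")[130:330,250:517],(400,300))]))
E
```

```text
clock: 6.97
position: [0.545, 0.1847, 0.1633]
eef_rot: [0.979, 0.202, 0.003, 0.0]
contact_force: [0.0, 0.1, 0.3]
opening: 0.448
finger_force: 0.0
clock: 7.63
position: [0.5438, 0.1845, 0.1498]
eef_rot: [0.979, 0.202, 0.0, 0.0]
contact_force: [-0.7, -0.4, -0.8]
opening: 0.004
finger_force: 0.0
[-0.03  0.1   0.78]
```

View pics/w4.png

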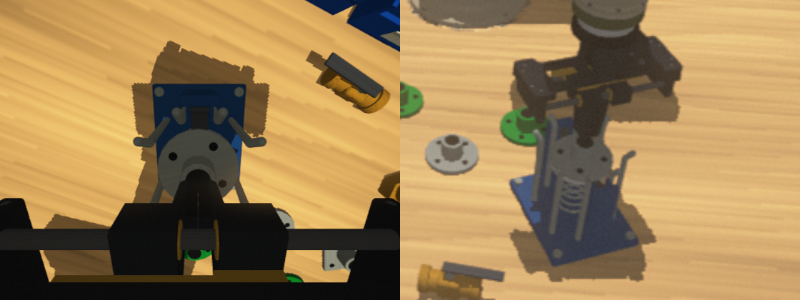

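The flange sits level and centred on the catches, with the shut fingers above its neck (left half, about (200,180)). Pushing.

```bash
python3 -m handwheel '[{"tx":0,"ty":0.1,"tz":0.7,"rx":0,"ry":0,"rz":0,"jaw":1},{"tx":0,"ty":0,"tz":0.5,"rx":0,"ry":0,"rz":0,"jaw":1},{"tx":0,"ty":0,"tz":0.5,"rx":0,"ry":0,"rz":0,"jaw":1},{"tx":0,"ty":0,"tz":0.5,"rx":0,"ry":0,"rz":0,"jaw":1},{"tx":0,"ty":0,"tz":0.5,"rx":0,"ry":0,"rz":0,"jaw":1},{"tx":0,"ty":0,"tz":0.5,"rx":0,"ry":0,"rz":0,"jaw":1},{"tx":0,"ty":0,"tz":0.5,"rx":0,"ry":0,"rz":0,"jaw":1},{"tx":0,"ty":0,"tz":0,"rx":0,"ry":0,"rz":0,"jaw":1}]'
python3 -m handwheel '[{"tx":0,"ty":0,"tz":0.5,"rx":0,"ry":0,"rz":0,"jaw":1},{"tx":0,"ty":0,"tz":0.5,"rx":0,"ry":0,"rz":0,"jaw":1},{"tx":0,"ty":0,"tz":0.5,"rx":0,"ry":0,"rz":0,"jaw":1},{"tx":0,"ty":0,"tz":0.5,"rx":0,"ry":0,"rz":0,"jaw":1},{"tx":0,"ty":0,"tz":0.5,"rx":0,"ry":0,"rz":0,"jaw":1},{"tx":0,"ty":0,"tz":0,"rx":0,"ry":0,"rz":0,"jaw":1},{"tx":0,"ty":0,"tz":0,"rx":0,"ry":0,"rz":0,"jaw":1},{"tx":0,"ty":0,"tz":0,"rx":0,"ry":0,"rz":0,"jaw":1}]'
```

```text
clock: 8.4
position: [0.544, 0.1834, 0.1127]
eef_rot: [0.979, 0.202, -0.0, 0.0]
contact_force: [-1.3, -1.3, 2.3]
opening: 0.007
finger_force: 0.8
clock: 9.07
position: [0.5442, 0.1835, 0.0886]
eef_rot: [0.979, 0.202, -0.0, 0.0]
contact_force: [-4.1, -2.0, 6.5]
opening: 0.008
finger_force: 3.7
```

```bash
python3 - <<'E'
from h import *
from plant import r
im=r.capture("wrist"); cv2.imwrite("pics/w5.png",np.hstack([cv2.resize(im[:,120:440],(400,525))[:500],cv2.resize(r.capture("scene")[160:310,310:430],(400,500))]))
E
```

```text
(no output)
```

View pics/w5.png

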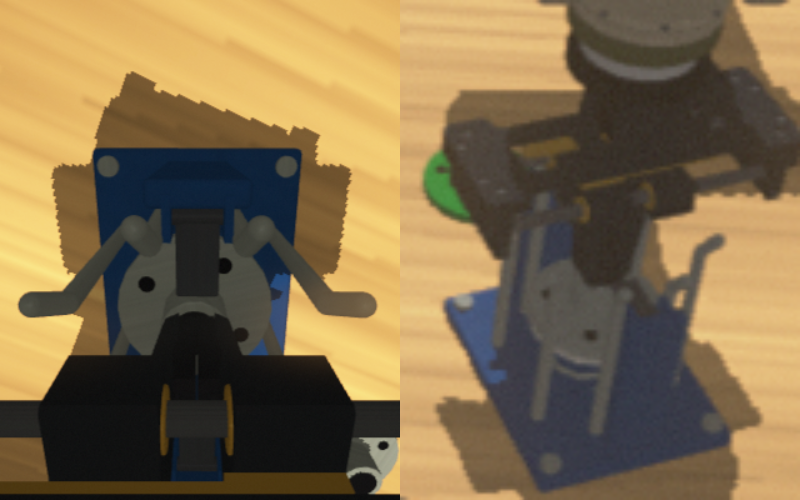

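The +x catch at (197,250) lies over the disc. The -x one is hidden behind the fingers, and the side force suggests some tilt, so I'll press a little deeper.

```bash
python3 -m handwheel '[{"tx":0,"ty":0,"tz":0.3,"rx":0,"ry":0,"rz":0,"jaw":1},{"tx":0,"ty":0,"tz":0.3,"rx":0,"ry":0,"rz":0,"jaw":1},{"tx":0,"ty":0,"tz":0.2,"rx":0,"ry":0,"rz":0,"jaw":1},{"tx":0,"ty":0,"tz":0,"rx":0,"ry":0,"rz":0,"jaw":1},{"tx":0,"ty":0,"tz":0,"rx":0,"ry":0,"rz":0,"jaw":1},{"tx":0,"ty":0,"tz":0,"rx":0,"ry":0,"rz":0,"jaw":1},{"tx":0,"ty":0,"tz":0,"rx":0,"ry":0,"rz":0,"jaw":1},{"tx":0,"ty":0,"tz":0,"rx":0,"ry":0,"rz":0,"jaw":1}]'
python3 - <<'E'
from plant import r
print({k:v.round(2) for k,v in r.read_state().items() if k in("contact_force","torque")})
E
```

```text
clock: 9.83
position: [0.5442, 0.1835, 0.0808]
eef_rot: [0.979, 0.202, 0.0, 0.0]
contact_force: [-3.6, -1.5, 8.2]
opening: 0.006
finger_force: 4.1
{'contact_force': array([-3.63, -1.5 ,  8.22]), 'torque': array([-0.32,  0.57,  0.02])}
```

```bash
python3 -m handwheel '[{"tx":0,"ty":0,"tz":-0.6,"rx":0,"ry":0,"rz":0,"jaw":1},{"tx":0,"ty":0,"tz":-0.8,"rx":0,"ry":0,"rz":0,"jaw":1},{"tx":0,"ty":0,"tz":-0.8,"rx":0,"ry":0,"rz":0,"jaw":1},{"tx":0,"ty":0,"tz":-0.8,"rx":0,"ry":0,"rz":0,"jaw":1},{"tx":0,"ty":0,"tz":-0.8,"rx":0,"ry":0,"rz":0,"jaw":1},{"tx":0,"ty":0,"tz":-0.8,"rx":0,"ry":0,"rz":0,"jaw":1},{"tx":0,"ty":0,"tz":-0.8,"rx":0,"ry":0,"rz":0,"jaw":1},{"tx":0,"ty":0,"tz":-0.8,"rx":0,"ry":0,"rz":0,"jaw":1}]'
python3 -m handwheel '[{"tx":0,"ty":0,"tz":-2,"rx":0,"ry":0,"rz":0,"jaw":0.3},{"tx":0,"ty":0,"tz":-2.5,"rx":0,"ry":0,"rz":0,"jaw":0.3},{"tx":-2,"ty":1,"tz":-2,"rx":0,"ry":0,"rz":0,"jaw":0.3},{"tx":-2,"ty":2,"tz":0,"rx":0,"ry":0,"rz":0,"jaw":0.3},{"tx":-2,"ty":2,"tz":0,"rx":0,"ry":0,"rz":0,"jaw":0.3},{"tx":-2,"ty":2,"tz":0,"rx":0,"ry":0,"rz":0,"jaw":0.3},{"tx":-2,"ty":2,"tz":0,"rx":0,"ry":0,"rz":0,"jaw":0.3},{"tx":0,"ty":0,"tz":0,"rx":0,"ry":0,"rz":0,"jaw":0.3}]'
python3 - <<'E'
from h import *
from plant import r
s=r.read_state(); print(need(s,[.4505,.0105,.012]))
cv2.imwrite("top1.png",r.capture("top")); cv2.imwrite("scene1.png",r.capture("scene")); t=cv2.imread("top1.png"); sc=cv2.imread("scene1.png")
cv2.imwrite("pics/w6.png",np.hstack([cv2.resize(t[120:240,130:250],(400,400),interpolation=2),cv2.resize(sc[190:310,310:430],(400,400),interpolation=2)]))
E
```

```text
clock: 10.5
position: [0.5442, 0.1837, 0.1426]
eef_rot: [0.979, 0.202, -0.0, -0.0]
contact_force: [-0.2, 0.5, -0.4]
opening: 0.004
finger_force: 0.0
clock: 11.17
position: [0.487, 0.0584, 0.2075]
eef_rot: [0.98, 0.201, -0.0, 0.0]
contact_force: [-0.3, 0.4, 0.2]
opening: 0.587
finger_force: 0.0
[-5.23  2.96 19.55]
```

View pics/w6.png

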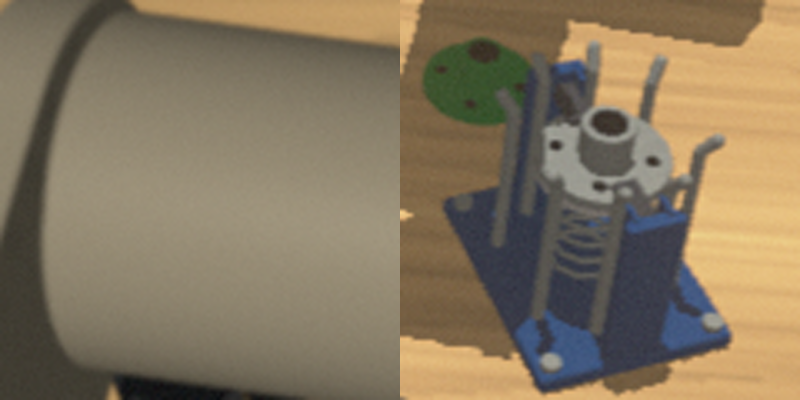

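The scene half shows the flange level between the rods, neck at (607,121). The catches aren't clearly visible and the top half is hidden by the arm. I'll move over the second flange and check the height numerically from two views.

```bash
python3 -m handwheel '[{"tx":-2,"ty":1,"tz":0,"rx":0,"ry":0,"rz":0,"jaw":0.3},{"tx":-2,"ty":1,"tz":1,"rx":0,"ry":0,"rz":0,"jaw":0.3},{"tx":-1.2,"ty":1,"tz":2,"rx":0,"ry":0,"rz":0,"jaw":0.3},{"tx":0,"ty":0,"tz":2,"rx":0,"ry":0,"rz":0,"jaw":0.3},{"tx":0,"ty":0,"tz":2,"rx":0,"ry":0,"rz":0,"jaw":0.3},{"tx":0,"ty":0,"tz":1,"rx":0,"ry":0,"rz":0,"jaw":0.3},{"tx":0,"ty":0,"tz":0,"rx":0,"ry":0,"rz":0,"jaw":0.3},{"tx":0,"ty":0,"tz":0,"rx":0,"ry":0,"rz":0,"jaw":0.3}]'
python3 - <<'E'
from h import *
from plant import r
s=r.read_state(); print(need(s,[.4505,.0105,.012]))
L={}
for n in("top","scene"):
    im=r.capture(n); cv2.imwrite(n+"2.png",im); c=np.load(n+".npz"); g=im.max(2)
    p=proj(c,[.544,.1835,.13])[0]; x0,y0=(p-16).astype(int); sub=g[y0:y0+32,x0:x0+32]
    nl,lab,st,ce=cv2.connectedComponentsWithStats((sub<75).astype(np.uint8))
    for i in range(1,nl):
        if st[i,4]>8: print(n,"dark",(ce[i]+[x0,y0]).round(1),st[i].tolist())
    print(n,"pred",p.round(1))
    u=np.array([np.cos(np.radians(23.4)),np.sin(np.radians(23.4))])
    for a in(-40,-34,-30,-27,-22,-18,18,22,27,30,34,40):
        q=proj(c,[.544+u[0]*a/1e3,.1835+u[1]*a/1e3,.106])[0]; x,y=q.round().astype(int); print(a,(x,y),im[y,x],cv2.imread(f"pics/{n}0.png")[y,x])
E
```

```text
clock: 11.93
position: [0.4526, 0.0138, 0.1273]
eef_rot: [0.979, 0.203, -0.0, -0.0]
contact_force: [0.1, 0.1, 0.0]
opening: 0.703
finger_force: 0.0
[-0.32  0.23 11.53]
top dark [173.5 156.9] [9, 0, 10, 6, 42]
top dark [183.  158.5] [22, 2, 3, 4, 12]
top dark [176.1 172.6] [10, 12, 13, 13, 129]
top dark [186.2 175.3] [22, 12, 7, 16, 38]
top dark [163.7 172.5] [2, 16, 4, 4, 14]
top pred [176.7 171.8]
-40 (np.int64(190), np.int64(196)) [65 64 63] [62 62 58]
-34 (np.int64(188), np.int64(193)) [63 62 59] [62 62 59]
-30 (np.int64(187), np.int64(191)) [64 62 59] [64 62 59]
-27 (np.int64(187), np.int64(189)) [88 92 89] [115 122 123]
-22 (np.int64(186), np.int64(186)) [128 135 131] [177 187 189]
-18 (np.int64(185), np.int64(184)) [124 132 127] [172 181 183]
18 (np.int64(177), np.int64(164)) [121 128 124] [169 178 181]
22 (np.int64(176), np.int64(162)) [122 131 127] [167 177 180]
27 (np.int64(175), np.int64(159)) [73 76 73] [83 85 85]
30 (np.int64(174), np.int64(158)) [61 60 58] [62 60 59]
34 (np.int64(174), np.int64(155)) [62 59 58] [62 60 58]
40 (np.int64(172), np.int64(152)) [60 58 57] [62 
[... 176 characters left out ...]
(362), np.int64(221)) [83 87 89] [80 89 93]
-34 (np.int64(363), np.int64(223)) [84 85 87] [86 91 95]
-30 (np.int64(364), np.int64(224)) [100 104 104] [83 86 94]
-27 (np.int64(364), np.int64(225)) [109 112 115] [78 82 89]
-22 (np.int64(366), np.int64(227)) [127 136 137] [104 113 121]
-18 (np.int64(366), np.int64(228)) [144 151 150] [182 192 198]
18 (np.int64(374), np.int64(241)) [80 86 90] [187 197 206]
22 (np.int64(375), np.int64(242)) [88 97 99] [188 198 205]
27 (np.int64(377), np.int64(244)) [102 106 108] [116 124 128]
30 (np.int64(377), np.int64(245)) [91 92 93] [86 90 95]
34 (np.int64(378), np.int64(246)) [114 119 120] [112 118 119]
40 (np.int64(380), np.int64(249)) [84 87 89] [84 85 92]
```

The top view now shows both catches dark over the disc on both sides (radius 27–40 mm), and the bore's height fits 128 mm, so the first flange is caught. Now the second.

```bash
python3 -m handwheel '[{"tx":-0.4,"ty":0.2,"tz":2,"rx":0,"ry":0,"rz":0,"jaw":0.3},{"tx":0,"ty":0,"tz":2.5,"rx":0,"ry":0,"rz":0,"jaw":0.3},{"tx":0,"ty":0,"tz":2.5,"rx":0,"ry":0,"rz":0,"jaw":0.3},{"tx":0,"ty":0,"tz":2,"rx":0,"ry":0,"rz":0,"jaw":0.3},{"tx":0,"ty":0,"tz":1.5,"rx":0,"ry":0,"rz":0,"jaw":0.3},{"tx":0,"ty":0,"tz":1,"rx":0,"ry":0,"rz":0,"jaw":0.3},{"tx":0,"ty":0,"tz":0,"rx":0,"ry":0,"rz":0,"jaw":0.5},{"tx":0,"ty":0,"tz":0,"rx":0,"ry":0,"rz":0,"jaw":0.7}]'
python3 -m handwheel '[{"tx":0,"ty":0,"tz":0,"rx":0,"ry":0,"rz":0,"jaw":0.9},{"tx":0,"ty":0,"tz":0,"rx":0,"ry":0,"rz":0,"jaw":1},{"tx":0,"ty":0,"tz":0,"rx":0,"ry":0,"rz":0,"jaw":1},{"tx":0,"ty":0,"tz":0,"rx":0,"ry":0,"rz":0,"jaw":1},{"tx":0,"ty":0,"tz":-1,"rx":0,"ry":0,"rz":0,"jaw":1},{"tx":0,"ty":0,"tz":-2.5,"rx":0,"ry":0,"rz":0,"jaw":1},{"tx":0,"ty":0,"tz":-2.5,"rx":0,"ry":0,"rz":0,"jaw":1},{"tx":0,"ty":0,"tz":-2.5,"rx":0,"ry":0,"rz":0,"jaw":1}]'
python3 -m handwheel '[{"tx":0,"ty":0,"tz":-2.5,"rx":0,"ry":0,"rz":0,"jaw":1},{"tx":0,"ty":0,"tz":-2.5,"rx":0,"ry":0,"rz":0,"jaw":1},{"tx":0,"ty":0,"tz":-2.5,"rx":0,"ry":0,"rz":0,"jaw":1},{"tx":0,"ty":0,"tz":-2.5,"rx":0,"ry":0,"rz":0,"jaw":1},{"tx":0,"ty":0,"tz":-1.5,"rx":0,"ry":0,"rz":0,"jaw":1},{"tx":0,"ty":0,"tz":0,"rx":0,"ry":0,"rz":0,"jaw":1},{"tx":0,"ty":0,"tz":0,"rx":0,"ry":0,"rz":0,"jaw":1},{"tx":0,"ty":0,"tz":0,"rx":0,"ry":0,"rz":0,"jaw":1}]'
python3 -c "
from h import *
from plant import r
print(need(r.read_state(),[.544,.1835,.2]), cast(np.load('scene.npz'),(372.5,226.8),.128))"
```

```text
clock: 12.7
position: [0.4499, 0.0098, 0.0128]
eef_rot: [0.979, 0.202, 0.0, 0.0]
contact_force: [0.2, 0.1, 0.4]
opening: 0.57
finger_force: 0.0
clock: 13.37
position: [0.4489, 0.0098, 0.0987]
eef_rot: [0.979, 0.202, -0.0, -0.0]
contact_force: [0.4, -0.2, -2.4]
opening: 0.353
finger_force: 30.0
clock: 14.03
position: [0.4486, 0.0099, 0.2111]
eef_rot: [0.979, 0.202, -0.001, -0.0]
contact_force: [0.7, -0.6, -4.3]
opening: 0.355
finger_force: 30.0
[ 15.64 -12.16   1.1 ] [[0.54597817 0.18455548 0.128     ]]
```

```bash
python3 -m handwheel '[{"tx":1.5,"ty":-1.2,"tz":0,"rx":0,"ry":0,"rz":0,"jaw":1},{"tx":2.1,"ty":-1.6,"tz":0,"rx":0,"ry":0,"rz":0,"jaw":1},{"tx":2.2,"ty":-1.7,"tz":0,"rx":0,"ry":0,"rz":0,"jaw":1},{"tx":2.2,"ty":-1.7,"tz":0,"rx":0,"ry":0,"rz":0,"jaw":1},{"tx":2.2,"ty":-1.7,"tz":0,"rx":0,"ry":0,"rz":0,"jaw":1},{"tx":2.1,"ty":-1.6,"tz":0,"rx":0,"ry":0,"rz":0,"jaw":1},{"tx":1.9,"ty":-1.5,"tz":0,"rx":0,"ry":0,"rz":0,"jaw":1},{"tx":1.4,"ty":-1.1,"tz":0,"rx":0,"ry":0,"rz":0,"jaw":1}]'
python3 -m handwheel '[{"tx":0,"ty":0,"tz":0,"rx":0,"ry":0,"rz":0,"jaw":1},{"tx":0,"ty":0,"tz":0,"rx":0,"ry":0,"rz":0,"jaw":1},{"tx":0,"ty":0,"tz":0,"rx":0,"ry":0,"rz":0,"jaw":1},{"tx":0,"ty":0,"tz":0.5,"rx":0,"ry":0,"rz":0,"jaw":1},{"tx":0,"ty":0,"tz":0.5,"rx":0,"ry":0,"rz":0,"jaw":1},{"tx":0,"ty":0,"tz":0.3,"rx":0,"ry":0,"rz":0,"jaw":1},{"tx":0,"ty":0,"tz":0,"rx":0,"ry":0,"rz":0,"jaw":1},{"tx":0,"ty":0,"tz":0,"rx":0,"ry":0,"rz":0,"jaw":1}]'
python3 -c "
from h import *
from plant import r
print(need(r.read_state(),[.5445,.1835,.142]))"
```

```text
clock: 14.7
position: [0.5446, 0.1844, 0.2102]
eef_rot: [0.979, 0.203, -0.002, -0.0]
contact_force: [-0.4, -0.1, -2.8]
opening: 0.352
finger_force: 30.0
clock: 15.37
position: [0.5445, 0.1824, 0.199]
eef_rot: [0.979, 0.202, -0.0, -0.0]
contact_force: [0.3, 0.3, -3.3]
opening: 0.354
finger_force: 30.0
[ 0.05 -0.1   5.7 ]
```

```bash
python3 -m handwheel '[{"tx":0.05,"ty":-0.1,"tz":0.8,"rx":0,"ry":0,"rz":0,"jaw":1},{"tx":0,"ty":0,"tz":1,"rx":0,"ry":0,"rz":0,"jaw":1},{"tx":0,"ty":0,"tz":1,"rx":0,"ry":0,"rz":0,"jaw":1},{"tx":0,"ty":0,"tz":1,"rx":0,"ry":0,"rz":0,"jaw":1},{"tx":0,"ty":0,"tz":1,"rx":0,"ry":0,"rz":0,"jaw":1},{"tx":0,"ty":0,"tz":0.6,"rx":0,"ry":0,"rz":0,"jaw":1},{"tx":0,"ty":0,"tz":0.3,"rx":0,"ry":0,"rz":0,"jaw":1},{"tx":0,"ty":0,"tz":0,"rx":0,"ry":0,"rz":0,"jaw":1}]'
```

```text
clock: 16.03
position: [0.5444, 0.1838, 0.1416]
eef_rot: [0.979, 0.202, -0.001, -0.0]
contact_force: [-0.9, -0.3, -3.8]
opening: 0.35
finger_force: 30.0
```

```bash
python3 -m handwheel '[{"tx":0,"ty":0,"tz":0.1,"rx":0,"ry":0,"rz":0,"jaw":1},{"tx":0,"ty":0,"tz":0.1,"rx":0,"ry":0,"rz":0,"jaw":1},{"tx":0,"ty":0,"tz":0,"rx":0,"ry":0,"rz":0,"jaw":1},{"tx":0,"ty":0,"tz":0,"rx":0,"ry":0,"rz":0,"jaw":1},{"tx":0,"ty":0,"tz":0,"rx":0,"ry":0,"rz":0,"jaw":1},{"tx":0,"ty":0,"tz":0,"rx":0,"ry":0,"rz":0,"jaw":1},{"tx":0,"ty":0,"tz":0,"rx":0,"ry":0,"rz":0,"jaw":1},{"tx":0,"ty":0,"tz":0,"rx":0,"ry":0,"rz":0,"jaw":1}]'
```

```text
clock: 16.7
position: [0.5449, 0.1838, 0.1405]
eef_rot: [0.979, 0.202, 0.0, 0.0]
contact_force: [1.2, 0.6, 1.4]
opening: 0.354
finger_force: 30.0
```

Contact came at the expected height. Releasing, rising and shutting.

```bash
python3 -m handwheel '[{"tx":0,"ty":0,"tz":0,"rx":0,"ry":0,"rz":0,"jaw":0.5},{"tx":0,"ty":0,"tz":0,"rx":0,"ry":0,"rz":0,"jaw":0.5},{"tx":0,"ty":0,"tz":0,"rx":0,"ry":0,"rz":0,"jaw":0.5},{"tx":0,"ty":0,"tz":0,"rx":0,"ry":0,"rz":0,"jaw":0.5},{"tx":0,"ty":0,"tz":-1,"rx":0,"ry":0,"rz":0,"jaw":0.5},{"tx":0,"ty":0,"tz":-1.5,"rx":0,"ry":0,"rz":0,"jaw":0.5},{"tx":0,"ty":0,"tz":-1.5,"rx":0,"ry":0,"rz":0,"jaw":0.5},{"tx":0,"ty":0,"tz":0,"rx":0,"ry":0,"rz":0,"jaw":0.5}]'
python3 -m handwheel '[{"tx":0,"ty":0,"tz":0,"rx":0,"ry":0,"rz":0,"jaw":1},{"tx":0,"ty":0,"tz":0,"rx":0,"ry":0,"rz":0,"jaw":1},{"tx":0,"ty":0,"tz":0,"rx":0,"ry":0,"rz":0,"jaw":1},{"tx":0,"ty":0,"tz":0,"rx":0,"ry":0,"rz":0,"jaw":1},{"tx":0,"ty":0,"tz":0,"rx":0,"ry":0,"rz":0,"jaw":1},{"tx":0,"ty":0,"tz":0,"rx":0,"ry":0,"rz":0,"jaw":1},{"tx":0,"ty":0,"tz":0.5,"rx":0,"ry":0,"rz":0,"jaw":1},{"tx":0,"ty":0,"tz":0.5,"rx":0,"ry":0,"rz":0,"jaw":1}]'
python3 -c "
from h import *
from plant import r
s=r.read_state();print(s['position'],need(s,[.5445,.1835,.084]))
c=np.load('scene.npz'); im=r.capture('scene'); cv2.imwrite('scene3.png',im)
for z in(.128,.136): print(proj(c,[[.544+.04*np.cos(a),.1835+.04*np.sin(a),z] for a in np.arange(0,6.3,1.57)]).round(1).tolist())
m=((im.max(2)>90)&(im.max(2).astype(int)-im.min(2)<25)).astype(np.uint8)[185:265,325:415]
print('\n'.join(''.join('.#'[v] for v in row[::1]) for row in m[::2]))"
```

```text
clock: 17.37
position: [0.5459, 0.184, 0.1837]
eef_rot: [0.979, 0.202, 0.003, 0.0]
contact_force: [0.4, -0.3, -0.1]
opening: 0.503
finger_force: 0.0
clock: 18.03
position: [0.5447, 0.1838, 0.1698]
eef_rot: [0.979, 0.202, 0.0, 0.0]
contact_force: [-0.1, -0.3, -0.5]
opening: 0.006
finger_force: 0.0
[0.54469212 0.18380121 0.16984996] [-0.03  0.02  8.58]
[[372.7, 240.8], [393.2, 227.7], [371.2, 212.2], [350.7, 224.4], [372.6, 240.8]]
[[373.3, 237.6], [393.9, 224.6], [371.7, 209.1], [351.2, 221.3], [373.2, 237.6]]
..........................................................................................
..........................................................................................
..........................................................................................
..........................................................................................
..........................................................................................
..........................................................................................
.......................................
[... 2354 characters left out ...]
....####..######..#......##.......#....#.....#.................
.######........##......#.......#########.#.#####..................#...#.#.................
....#........####.....##......###.....##############......................................
.............###.............###......######......#.......................................
..............##..............##....#.............#....................#..................
.............###..............##...#########.....#.....................#..................
............####.............###..#..............#........................................
..............###............##.##....########...#........................................
```

```bash
python3 -m handwheel '[{"tx":0,"ty":0,"tz":0.5,"rx":0,"ry":0,"rz":0,"jaw":1},{"tx":0,"ty":0,"tz":0.5,"rx":0,"ry":0,"rz":0,"jaw":1},{"tx":0,"ty":0,"tz":0.5,"rx":0,"ry":0,"rz":0,"jaw":1},{"tx":0,"ty":0,"tz":0.5,"rx":0,"ry":0,"rz":0,"jaw":1},{"tx":0,"ty":0,"tz":0.4,"rx":0,"ry":0,"rz":0,"jaw":1},{"tx":0,"ty":0,"tz":0.4,"rx":0,"ry":0,"rz":0,"jaw":1},{"tx":0,"ty":0,"tz":0.4,"rx":0,"ry":0,"rz":0,"jaw":1},{"tx":0,"ty":0,"tz":0,"rx":0,"ry":0,"rz":0,"jaw":1}]'
```

```text
clock: 18.75
position: [0.5446, 0.1838, 0.1377]
eef_rot: [0.979, 0.202, -0.0, -0.0]
contact_force: [-0.0, 0.0, 5.4]
opening: 0.005
finger_force: 3.2
```

```bash
python3 -m handwheel '[{"tx":0,"ty":0,"tz":0.4,"rx":0,"ry":0,"rz":0,"jaw":1},{"tx":0,"ty":0,"tz":0.4,"rx":0,"ry":0,"rz":0,"jaw":1},{"tx":0,"ty":0,"tz":0.4,"rx":0,"ry":0,"rz":0,"jaw":1},{"tx":0,"ty":0,"tz":0.4,"rx":0,"ry":0,"rz":0,"jaw":1},{"tx":0,"ty":0,"tz":0.4,"rx":0,"ry":0,"rz":0,"jaw":1},{"tx":0,"ty":0,"tz":0.4,"rx":0,"ry":0,"rz":0,"jaw":1},{"tx":0,"ty":0,"tz":0.4,"rx":0,"ry":0,"rz":0,"jaw":1},{"tx":0,"ty":0,"tz":0,"rx":0,"ry":0,"rz":0,"jaw":1}]'
python3 -m handwheel '[{"tx":0,"ty":0,"tz":0.5,"rx":0,"ry":0,"rz":0,"jaw":1},{"tx":0,"ty":0,"tz":0.5,"rx":0,"ry":0,"rz":0,"jaw":1},{"tx":0,"ty":0,"tz":0.5,"rx":0,"ry":0,"rz":0,"jaw":1},{"tx":0,"ty":0,"tz":0.5,"rx":0,"ry":0,"rz":0,"jaw":1},{"tx":0,"ty":0,"tz":0.5,"rx":0,"ry":0,"rz":0,"jaw":1},{"tx":0,"ty":0,"tz":0.2,"rx":0,"ry":0,"rz":0,"jaw":1},{"tx":0,"ty":0,"tz":0,"rx":0,"ry":0,"rz":0,"jaw":1},{"tx":0,"ty":0,"tz":0,"rx":0,"ry":0,"rz":0,"jaw":1}]'
```

```text
clock: 19.42
position: [0.5446, 0.1838, 0.11]
eef_rot: [0.979, 0.202, -0.0, -0.0]
contact_force: [0.1, 0.3, 1.0]
opening: 0.004
finger_force: 0.5
clock: 20.08
position: [0.5448, 0.1838, 0.0838]
eef_rot: [0.979, 0.202, 0.0, 0.0]
contact_force: [-2.8, -0.4, 7.0]
opening: 0.005
finger_force: 3.7
```

```bash
python3 -m handwheel '[{"tx":0,"ty":0,"tz":-0.5,"rx":0,"ry":0,"rz":0,"jaw":1},{"tx":0,"ty":0,"tz":-0.6,"rx":0,"ry":0,"rz":0,"jaw":1},{"tx":0,"ty":0,"tz":-0.8,"rx":0,"ry":0,"rz":0,"jaw":1},{"tx":0,"ty":0,"tz":-0.8,"rx":0,"ry":0,"rz":0,"jaw":1},{"tx":0,"ty":0,"tz":-0.8,"rx":0,"ry":0,"rz":0,"jaw":1},{"tx":0,"ty":0,"tz":-0.8,"rx":0,"ry":0,"rz":0,"jaw":1},{"tx":0,"ty":0,"tz":-0.8,"rx":0,"ry":0,"rz":0,"jaw":1},{"tx":0,"ty":0,"tz":-0.8,"rx":0,"ry":0,"rz":0,"jaw":1}]'
python3 -m handwheel '[{"tx":0,"ty":0,"tz":-2.5,"rx":0,"ry":0,"rz":0,"jaw":1},{"tx":0,"ty":0,"tz":-2.5,"rx":0,"ry":0,"rz":0,"jaw":1},{"tx":-1,"ty":1,"tz":-2,"rx":0,"ry":0,"rz":0,"jaw":1},{"tx":-2.2,"ty":2,"tz":0,"rx":0,"ry":0,"rz":0,"jaw":1},{"tx":-2.5,"ty":2.2,"tz":0,"rx":0,"ry":0,"rz":0,"jaw":1},{"tx":-2.5,"ty":2.2,"tz":0,"rx":0,"ry":0,"rz":0,"jaw":1},{"tx":-2.5,"ty":2.2,"tz":0,"rx":0,"ry":0,"rz":0,"jaw":1},{"tx":-2.5,"ty":2.2,"tz":0,"rx":0,"ry":0,"rz":0,"jaw":1}]'
python3 -m handwheel '[{"tx":-2,"ty":2,"tz":0,"rx":0,"ry":0,"rz":0,"jaw":1},{"tx":-2,"ty":2,"tz":0,"rx":0,"ry":0,"rz":0,"jaw":1},{"tx":-1,"ty":2,"tz":0,"rx":0,"ry":0,"rz":0,"jaw":1},{"tx":0,"ty":2,"tz":0,"rx":0,"ry":0,"rz":0,"jaw":1},{"tx":0,"ty":2,"tz":0,"rx":0,"ry":0,"rz":0,"jaw":1},{"tx":0,"ty":1,"tz":0,"rx":0,"ry":0,"rz":0,"jaw":1},{"tx":0,"ty":0,"tz":0,"rx":0,"ry":0,"rz":0,"jaw":1},{"tx":0,"ty":0,"tz":0,"rx":0,"ry":0,"rz":0,"jaw":1}]'
python3 - <<'E'
from h import *
from plant import r
t=r.capture("top"); sc=r.capture("scene"); cv2.imwrite("top4.png",t); cv2.imwrite("scene4.png",sc)
cv2.imwrite("pics/w7.png",np.hstack([cv2.resize(t[120:240,125:245],(400,400),interpolation=2),cv2.resize(sc[190:310,310:430],(400,400),interpolation=2)]))
for z in(.128,.134,.14,.16): print(z,[proj(np.load(n+".npz"),[.5445,.1835,z])[0].round(1) for n in("top","scene")])
E
```

```text
clock: 20.75
position: [0.5445, 0.1838, 0.1427]
eef_rot: [0.979, 0.202, -0.0, -0.0]
contact_force: [-0.0, -0.1, 0.3]
opening: 0.003
finger_force: 0.0
clock: 21.42
position: [0.4692, 0.022, 0.2123]
eef_rot: [0.979, 0.203, -0.0, -0.0]
contact_force: [1.2, -0.1, 0.4]
opening: 0.002
finger_force: 0.0
clock: 22.08
position: [0.4677, -0.0973, 0.212]
eef_rot: [0.979, 0.202, -0.0, -0.0]
contact_force: [0.4, 0.0, 1.5]
opening: 0.005
finger_force: 0.0
0.128 [array([177.1, 171.7]), array([371.9, 226.2])]
0.134 [array([176. , 171.1]), array([372.3, 223.9])]
0.14 [array([174.9, 170.5]), array([372.7, 221.5])]
0.16 [array([171.2, 168.4]), array([374.2, 213.6])]
```

View pics/w7.png

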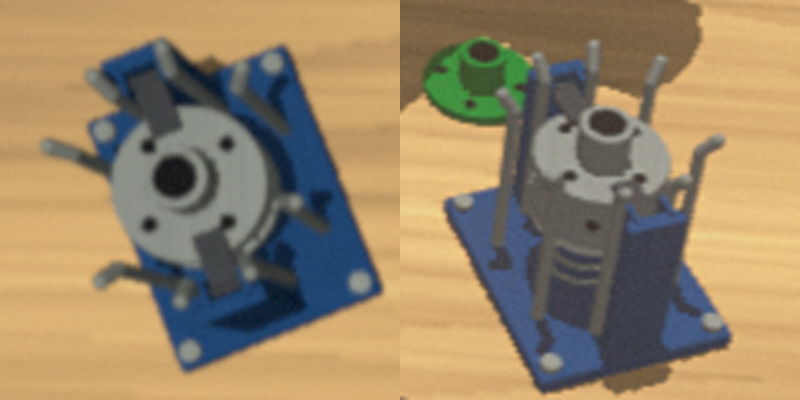

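Both dark catches, at (155,105) and (218,262), lie over the upper disc. The bore at scene (371.5,226.6) matches a 128 mm neck top, and the second disc lies underneath. Handing in.

```bash
python3 -c "
from plant import r
print(r.hand_in())"
```

```text
the job is handed in; nothing more can be done
None
```

Both large grey flanges are in the magazine neck up, one on the other, held below both catches in the last picture; the job is handed in at about 22 s, and no verdict came back.

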